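# Spin-test two pulleys and bin the one that binds

## Robot

A 6-joint arm with a two-finger parallel gripper is mounted at the origin on a cart in front of the work surface, level with it; the furniture and walls round the work are solid. World frame = base frame: x ahead of the robot, y to its left, z up, the work surface at z = 0. Lengths are in m, angles in rad, forces in N, time in s.
With the tool pointing down it reaches from about 0.325 to 0.9 m from the base axis. Payload 6.1 kg.
Tool frame: the origin (TCP) lies at the very end of the fingers, on their centre line; the grasp point (between the pads) lies 19 mm behind it; x points along the fingers, y is the direction in which the jaws open and shut, and the axes are right-handed (so a half turn about x gives the same grasp; the last joint's range is limited). The gripper opens to 87 mm and grips with 3 to 60 N. Pads are 19 mm wide; open, the fingers measure 117 mm over their backs; the gripper's body (75 mm by 190 mm) begins 51 mm behind the grasp point.
Start: joints at [-1.301, 0.22, 1.526, -0, 1.395, -0.126], TCP at [0.241, -0.577, 0.223] pointing down, gripper open.
Joint ranges: [-2.98, 2.98], [-0.91, 2.08], [0.09, 2.57], [-1.24, 4.39], [0.2, 2.65], [-2.68, 2.68]. Speed limits (rad/s): [2.57, 2.57, 3.01, 3.14, 3.14, 3.14].

## Interface

Orientations are given as [roll, pitch, yaw] about the fixed x, y, z axes, in that order (R = Rz(yaw) Ry(pitch) Rx(roll)).
In Python, from workcell import observe, get_image, finish_job gives the robot as it stands. The module is installed in compiled form; this text tells all that it offers.
- The arm moves only by the tool move_arm, never from a script. Its argument "targets" is one flat list of numbers, 6 for each row, row after row: the shift along the world's x, y, z in mm, then the turn, a rotation vector about the world's x, y, z in rad. In form: [tx, ty, tz, wx, wy, wz, tx, ty, tz, wx, wy, wz, ...]. A call has exactly 5 rows; each row shifts and turns the pose as measured when the row begins; what a row does not reach is not made up. A row lasts 1/10 s, in which the tool goes at most 50 mm and 8.59 degrees, less where a joint would pass 70% of its speed; a pose out of reach is approached as far as the arm can. A call with a gripper value outside its range is refused whole. "claw" is the closure in counts, from 0 (fully open) to 255 (shut), set as the call begins (left out, the last holds). The fingers move at their own pace and stop on an object; "force" is the grip in N (left out, the last holds). Time passes only in rows, so rows that do not move let the fingers close, or fill a call up. It gives the time, the measured TCP pose, the force and the opening at its end, in the units of the state.
- observe(): the state, without advancing time (a new reading comes with each control period).
- get_image(name): name is "side" or "top"; returns a dict with "pixels" (384x512x3 uint8, blue, green, red), "depth" (384x512 float32, m along the optical axis (not along the pixel's ray), 0 where there is no reading), "intrinsics" (3x3 intrinsics, pixels), "R" (3x3) and "t" (3): a world point X has camera coordinates R X + t. Camera axes: x right, y down, z forward; pixel columns grow to the right and rows downward; lengths in m; the calibration is good to about 2 mm. A picture is of the moment at which its call begins.
- finish_job(): hands the job in, once; it reports no verdict.
The state is a dict: "time_s": time; "q": joint angles; "joint_vel": joint speeds; "effort": joint torques, N m; "eef_pos": TCP position; "orientation": TCP orientation; "contact_force": force on the tool from outside, world axes, zero at the start; "moment": the same for the moment, N m; "opening": finger opening in m.
Only numpy, scipy, OpenCV 4.12 (cv2) and the standard library are available. Lean on these libraries where they do the work, as an engineer would, in place of code of your own. Each camera call takes 0.05 s, during which the arm holds its last target.

## Task

Two pulley units sit side by side in the aluminium rack, and one of them has a bearing that binds. With both still in the rack, first twist each wheel by its hub, a good eighth of a turn or more if it will go, and leave it where you turned it; then lift out the unit whose wheel sticks and set it down upright on the floor of the grey open bin. Leave the free-running unit in its bay.

Things in the scene. Friction and masses are not known exactly. Their poses are not given: they have to be found in the camera images.
- unit_a: pulley unit, 0.3-0.45 kg: grey block 70 x 70 x 18 mm with a grooved aluminium wheel 66 mm across on an upright axle, and a round hub 24 mm across, 36 mm tall, on the wheel. Origin: centre of the block's underside; z up, along the axle. Wheel's upper face 36 mm, hub top 72 mm above the origin. It sits loose in one of the rack's two bays; lifts straight out by the hub
- unit_b: the other pulley unit; looks, measures and sits like unit_a, in the other bay (either may be left or right; either may be the one that binds). The rack is fixed aluminium: bay floors 4 mm above the worktop, walls 16 mm high, bays 110 mm apart, 2 mm slack round each block, which keeps the block from turning or sliding
- wheel_a (a joint): turn of unit_a's wheel and hub (one piece) on the axle, rad, counter-clockwise from above positive, near 0 at the start, when the black 19 x 8 mm strip on the wheel's face points along its block's -x. One of the two wheels turns freely all round and stays about where it is left; the other binds: about 0.15 rad of play either way, then it stops dead
- wheel_b (a joint): the same for unit_b. If the hub of the binding wheel is held with about 10 N and twisted on, the fingers slip round the hub and the unit stays in its bay
- bin: open grey plastic bin, 130 (x) x 150 (y) x 45 mm high, walls and floor 4 mm thick, fixed to the worktop. Origin: centre of its underside; z up.

How it is judged:
By the outcome, as a careful person would: the job done as asked, in the order asked, and still so for the second after the job is handed in, with the robot touching nothing.
It also fails if it takes over 64 s, if anything falls off the work surface, if the arm or the gripper's body presses on something with over 40 N, if the wrist force passes 120 N, or if a joint passes its speed limit or range.

## Working session

There is one attempt and no reset: what is moved stays moved. The work goes in short steps, Python scripts to look and compute and a tool call to move; the robot and the scene stay as the last step left them, time stands still between calls to the robot, and variables do not carry over. Pictures are saved under pics/ and viewed, and the job is handed in when it is done.

Besides the shell and the picture viewer there is one more tool, called after "Request:" by a JSON object that holds its "fn" and its "kwargs", one argument or row to a line. move_arm: Moves the arm, as the interface text tells. Its arguments: {"type":"object","properties":{"targets":{"type":"array","items":{"type":"number"}},"claw":{"type":"number"},"force":{"type":"number"}},"required":["targets"]}

```bash
mkdir -p pics; python3 - <<'E'
from workcell import observe,get_image
import cv2,numpy as np
print(observe())
for n in("top","side"):
    d=get_image(n);cv2.imwrite(f"pics/{n}0.png",d["pixels"]);np.savez(f"{n}0.npz",**d)
    print(n,d["intrinsics"],d["R"],d["t"])
E
```

```text
{'time_s': 0.0, 'q': array([-1.30109963e+00,  2.21205209e-01,  1.52759113e+00,  1.17576512e-05,
        1.39470296e+00, -1.26081380e-01]), 'joint_vel': array([-1.80513229e-05, -6.53164945e-04, -4.98522759e-04, -5.04043921e-04,
       -1.16617596e-03, -1.56643668e-03]), 'effort': array([ 2.69306205e-03, -4.94604313e+01, -3.87382293e+01,  7.02604861e-02,
        5.72320330e-02, -1.61068883e-04]), 'eef_pos': array([ 0.24080088, -0.57608802,  0.22146079]), 'orientation': array([-1.7029469 ,  1.56888966,  1.83442176]), 'contact_force': array([-0.30982183,  0.00406184, -0.37883056]), 'moment': array([0.00606015, 0.03211839, 0.01595917]), 'opening': 0.08701176201471107}
top [[378.3274648    0.         253.95220437]
 [  0.         378.3274648  196.45448318]
 [  0.           0.           1.        ]] [[ 0.02579755 -0.99961718  0.00999948]
 [-0.99408816 -0.02670761 -0.10523987]
 [ 0.10546665 -0.00722544 -0.99439659]] [-0.01577869  0.47717146  0.9578394 ]
side [[471.63157684   0.         255.52569363]
 [  0.         471.63157684 187.93726799]
 [  0.           0.           1.        ]] [[ 0.21691414 -0.97589796 -0.02390473]
 [-0.53052802 -0.09729469 -0.84206518]
 [ 0.81944388  0.19533797 -0.5388458 ]] [-0.10579227  0.27916329  1.09159403]
```

View pics/top0.png

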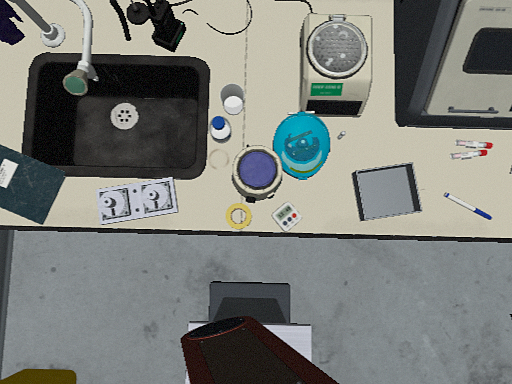

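View pics/side0.png

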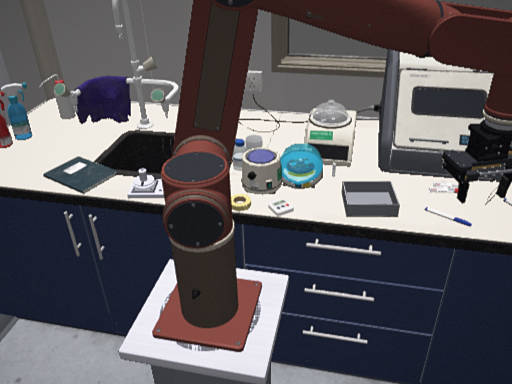

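The top view shows the rack with both units near (137,200) and the bin near (388,192). The side view has one unit near (147,183), with the other hidden by the arm. I'll zoom in on the top view.

```bash
cat > h.py <<'E'
import numpy as np,cv2
from workcell import observe,get_image
def ray(d,uv,z):
    K,R,t=d["intrinsics"],d["R"],d["t"]
    c=-R.T@t; v=R.T@np.linalg.inv(K)@np.array([uv[0],uv[1],1.]); return c+v*(z-c[2])/v[2]
def proj(d,X):
    p=d["intrinsics"]@(d["R"]@np.asarray(X)+d["t"]);return p[:2]/p[2]
def pts(d):
    K,R,t=d["intrinsics"],d["R"],d["t"];z=d["depth"];v,u=np.mgrid[:384,:512]
    P=np.stack([(u-K[0,2])/K[0,0]*z,(v-K[1,2])/K[1,1]*z,z],-1);return (P-t)@R
E
python3 - <<'E'
from h import *
d=dict(np.load("top0.npz"));P=pts(d)
cv2.imwrite("pics/rack0.png",cv2.resize(d["pixels"][165:240,85:195],None,fx=7,fy=7,interpolation=cv2.INTER_CUBIC))
cv2.imwrite("pics/bin0.png",cv2.resize(d["pixels"][150:235,335:440],None,fx=6,fy=6,interpolation=cv2.INTER_CUBIC))
for uv in [(113,200),(155,195),(137,200),(388,192),(240,220)]: print(uv,P[uv[1],uv[0]])
s=P[165:240,85:195]
for lo,hi in((.068,.085),(.035,.046)):
  m=(s[...,2]>lo)&(s[...,2]<hi)
  n,l,st,c=cv2.connectedComponentsWithStats(m.astype(np.uint8))
  for i in range(1,n):
    if st[i,4]>5: print(lo,st[i],c[i]+[85,165],s[l==i].mean(0),s[l==i].min(0),s[l==i].max(0))
s=P[150:235,335:440];m=(s[...,2]>.038)&(s[...,2]<.052)
print("bin",m.sum(),s[m].min(0),s[m].max(0),cv2.minAreaRect(s[m][:,:2].astype(np.float32)*1000))
s=P[165:240,85:195];m=(s[...,2]>.012)&(s[...,2]<.026)
print("rack",cv2.minAreaRect(s[m][:,:2].astype(np.float32)*1000))
E
```

```text
(113, 200) [0.45594279 0.35056417 0.05377396]
(155, 195) [0.46918637 0.24063083 0.07516902]
(137, 200) [0.46080863 0.30165063 0.01688071]
(388, 192) [ 0.50106762 -0.36011147  0.00525353]
(240, 220) [ 0.41651153  0.0319523  -0.00144229]
0.068 [61 25 11 10 82] [150.69512195 194.42682927] [0.47024549 0.25106574 0.07591208] [0.45896329 0.23980062 0.06834985] [0.48222493 0.26323876 0.08043869]
0.068 [17 32 10 10 82] [106.35365854 201.51219512] [0.4498781  0.35845645 0.07590772] [0.43865702 0.34771018 0.06929541] [0.46126607 0.36926827 0.08022552]
0.035 [ 56  19  27  25 410] [154.55365854 196.14146341] [0.46983019 0.25044262 0.04054859] [0.43917834 0.21955947 0.03522101] [0.50179191 0.28476772 0.04532168]
0.035 [ 13  26  27  25 406] [112.07142857 203.26600985] [0.44873652 0.35723376 0.04046266] [0.41838825 0.32661393 0.03573547] [0.48054269 0.39338911 0.04494322]
bin 427 [ 0.42309947 -0.4294138   0.03809059] [ 0.57589822 -0.26185519  0.04977649] ((499.7754821777344, -345.5726318359375), (130.34420776367188, 151.36940002441406), 10.053672790527344)
rack ((461.16754150390625, 301.3776550292969), (224.8798828125, 140.40867614746094), 87.01464080810547)
```

View pics/rack0.png

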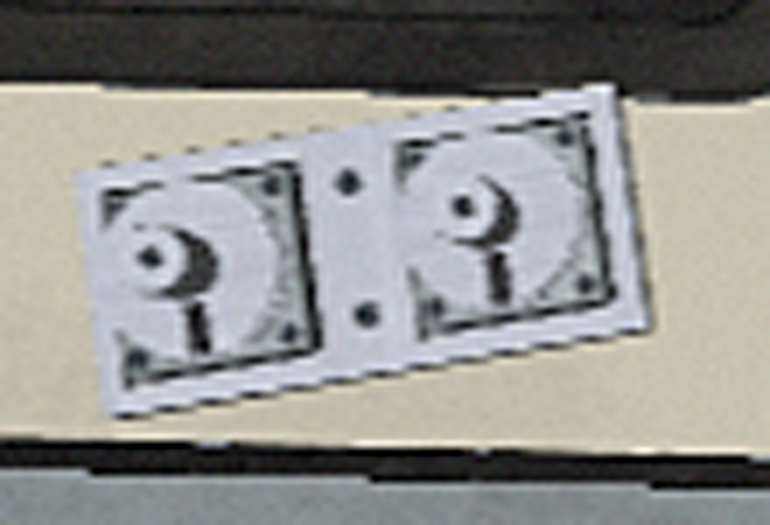

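View pics/bin0.png

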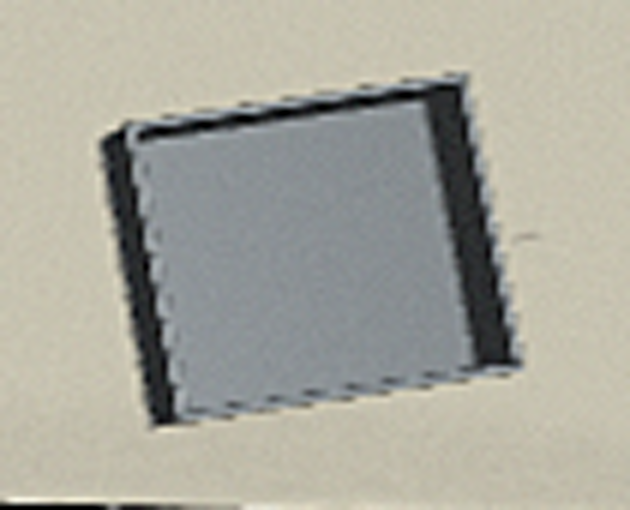

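```bash
python3 - <<'E'
from h import *
from scipy.spatial.transform import Rotation as Ro
d=dict(np.load("top0.npz"));P=pts(d)
for y in np.arange(-.6,.6,.1):
  m=(P[...,1]>y)&(P[...,1]<y+.1)&(P[...,0]>.3)&(P[...,0]<.72)&(d["depth"]>0)
  q=P[m]; i=q[:,2].argmax() if len(q) else None
  print(round(y,1),len(q), q[i].round(3) if len(q) else'')
o=observe();print(Ro.from_euler("xyz",o["orientation"]).as_matrix().round(3))
# strips: dark pixels on wheel face plane
g=d["pixels"].max(2)
for c in([.4702,.2511],[.4499,.3585]):
  v,u=np.mgrid[165:240,85:195]
  X=np.array([ray(d,(a,b),.04) for a,b in zip(u.ravel(),v.ravel())])-[*c,.04]
  r=np.hypot(X[:,0],X[:,1]);m=(r>.014)&(r<.031)&(g[165:240,85:195].ravel()<80)
  a=np.degrees(np.arctan2(X[m,1],X[m,0]))%360;print(c,np.sort(a.round()))
E
```

```text
-0.6 6022 [ 0.719 -0.554  0.167]
-0.5 5961 [ 0.72  -0.469  0.165]
-0.4 5651 [ 0.716 -0.391  0.163]
-0.3 5351 [ 0.718 -0.2    0.084]
-0.2 5178 [ 0.651 -0.112  0.108]
-0.1 5283 [ 0.555 -0.043  0.124]
-0.0 5243 [0.508 0.024 0.123]
0.1 4249 [0.65  0.101 0.109]
0.2 4194 [0.471 0.247 0.08 ]
0.3 4650 [0.693 0.383 0.255]
0.4 4058 [0.682 0.4   0.244]
0.5 6256 [0.526 0.506 0.019]
[[-0.     0.386 -0.923]
 [ 0.002 -0.923 -0.386]
 [-1.    -0.002 -0.   ]]
[0.4702, 0.2511] [186. 187. 188. 188. 189. 191. 192. 193. 194. 196. 196. 198. 198. 201.]
[0.4499, 0.3585] [ 74.  76.  83. 185. 186. 186. 186. 187. 190. 191. 192. 193. 194. 195.
 196. 196.]
```

Both strips read about 192°, so the rack yaw is about 11°. The hub spacing is 109 mm against the expected 110 mm. The right hub is at (0.470, 0.251), the left at (0.450, 0.3585), and the bin centre at (0.500, -0.346). Nothing on the way is taller than 0.125 m, so I'm moving over now.

Request:
{"fn": "move_arm", "kwargs": {
  "targets": [12,45,0,0,0,0,12,45,0,0,0,0,12,45,0,0,0,0,12,45,0,0,0,0,12,45,0,0,0,0],
  "claw": 0,
  "force": 10
}}

```text
time_s: 0.6
eef_pos: [0.2986, -0.3469, 0.2157]
orientation: [-1.541, 1.562, 1.988]
contact_force: [0.9, 0.4, 0.2]
opening: 0.0868
```

Request:
{"fn": "move_arm", "kwargs": {
  "targets": [12,45,0,0,0,0,12,45,0,0,0,0,12,45,0,0,0,0,12,45,0,0,0,0,12,45,0,0,0,0]
}}

```text
time_s: 1.1
eef_pos: [0.3578, -0.112, 0.2139]
orientation: [-1.624, 1.561, 1.902]
contact_force: [0.9, 0.6, 0.2]
opening: 0.0864
```

Request:
{"fn": "move_arm", "kwargs": {
  "targets": [12,45,0,0,0,0,12,45,0,0,0,0,12,45,0,0,0,0,12,45,0,0,0,0,12,45,0,0,0,0]
}}

```text
time_s: 1.6
eef_pos: [0.4171, 0.1232, 0.2137]
orientation: [-1.929, 1.562, 1.597]
contact_force: [0.4, -1.3, 0.2]
opening: 0.0871
```

Request:
{"fn": "move_arm", "kwargs": {
  "targets": [18,43,0,0,0,0,18,43,0,0,0,0,17,42,0,0,0,0,0,0,0,0,0,0,0,0,0,0,0,0]
}}

```text
time_s: 2.1
eef_pos: [0.4694, 0.263, 0.2106]
orientation: [-1.52, 1.562, 2.013]
contact_force: [-0.1, -0.9, -0.4]
opening: 0.0871
```

```bash
cat > st.py <<'E'
from h import *
from scipy.spatial.transform import Rotation as Ro
def st():
    o=observe();M=Ro.from_euler("xyz",o["orientation"]).as_matrix()
    up=np.array([0,0,-1.]);w=np.cross(M[:,0],up)
    print(o["time_s"],"pos",o["eef_pos"].round(4),"jaw deg",np.degrees(np.arctan2(M[1,1],M[0,1])).round(1),"level by w",w.round(4),"q",o["q"].round(2),"F",o["contact_force"].round(1),"M",o["moment"].round(2),"open",round(o["opening"],4))
if __name__=="__main__": st()
E
python3 st.py
```

```text
2.1 pos [0.4694 0.263  0.2106] jaw deg -67.5 level by w [-0.008  -0.0038 -0.    ] q [0.36 0.02 1.77 0.01 1.35 1.53] F [-0.1 -0.9 -0.4] M [0.06 0.08 0.07] open 0.0871
```

Request:
{"fn": "move_arm", "kwargs": {
  "targets": [1,-12,-20,-0.008,-0.004,0,0,0,-40,0,0,0,0,0,-30,0,0,0,0,0,-10,0,0,0,0,0,0,0,0,0]
}}

```text
time_s: 2.6
eef_pos: [0.4696, 0.2464, 0.1093]
orientation: [2.544, 1.568, -0.209]
contact_force: [-0.4, 0.8, 0.5]
opening: 0.0873
```

```bash
python3 st.py
```

```text
2.6 pos [0.4696 0.2464 0.1093] jaw deg -67.7 level by w [0.0005 0.0026 0.    ] q [ 0.34  0.11  1.88 -0.    1.15  1.52] F [-0.4  0.8  0.5] M [-0.04  0.01  0.02] open 0.0873
```

Request:
{"fn": "move_arm", "kwargs": {
  "targets": [1,5,-15,0,0,0,0,0,-15,0,0,0,0,0,-15,0,0,0,0,0,-10,0,0,0,0,0,-5,0,0,0]
}}

```text
time_s: 3.1
eef_pos: [0.4747, 0.2524, 0.0506]
orientation: [2.976, 1.559, 0.222]
contact_force: [-0.8, -0.4, -0.0]
opening: 0.0874
```

```bash
python3 - <<'E'
from st import *
st()
d=get_image("top");np.savez("top1.npz",**d)
cv2.imwrite("pics/top1.png",cv2.resize(d["pixels"][140:240,75:205],None,fx=6,fy=6,interpolation=cv2.INTER_CUBIC))
E
```

```text
3.1 pos [0.4747 0.2524 0.0506] jaw deg -67.8 level by w [-0.0026  0.0116  0.    ] q [ 0.34  0.2   1.9  -0.    1.03  1.53] F [-0.8 -0.4 -0. ] M [ 0.06 -0.03 -0.07] open 0.0874
```

View pics/top1.png

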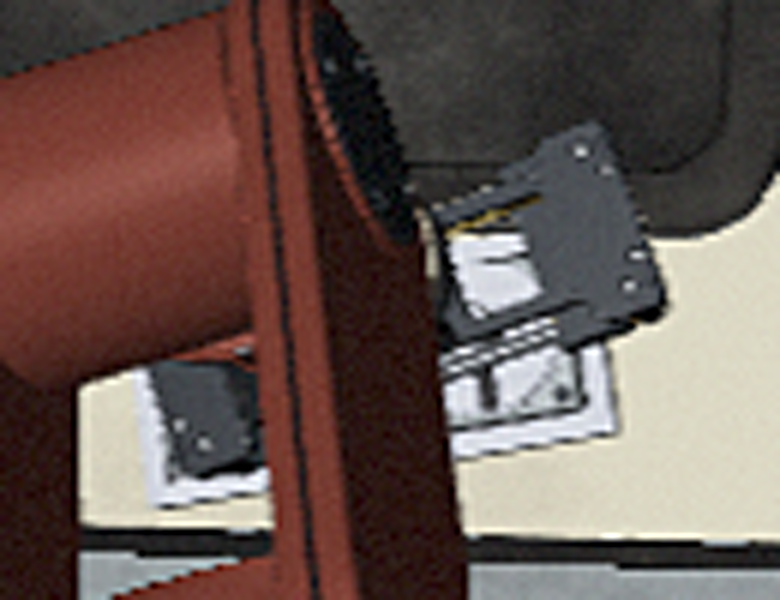

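The arm hides most of the rack, but the right unit's strip still shows at zoom (487,385), still pointing toward -x. The fingers are over the hub, with 4 mm to correct in x.

Request:
{"fn": "move_arm", "kwargs": {
  "targets": [-4,-1,-1,-0.003,0.011,0,0,0,0,0,0,0,0,0,0,0,0,0,0,0,0,0,0,0,0,0,0,0,0,0]
}}

```text
time_s: 3.65
eef_pos: [0.4713, 0.2518, 0.0508]
orientation: [2.769, 1.569, 0.015]
contact_force: [1.3, 0.5, 0.1]
opening: 0.0868
```

```bash
python3 st.py
```

```text
3.65 pos [0.4713 0.2518 0.0508] jaw deg -67.8 level by w [-0.      0.0015  0.    ] q [ 0.34  0.2   1.9  -0.    1.04  1.53] F [1.3 0.5 0.1] M [ 0.06 -0.02 -0.02] open 0.0868
```

Request:
{"fn": "move_arm", "kwargs": {
  "targets": [-1,0,-3,0,0,0,0,0,0,0,0,0,0,0,0,0,0,0,0,0,0,0,0,0,0,0,0,0,0,0],
  "claw": 255,
  "force": 10
}}

```text
time_s: 4.15
eef_pos: [0.4705, 0.2519, 0.048]
orientation: [2.882, 1.568, 0.129]
contact_force: [-0.0, 0.0, 0.3]
opening: 0.055
```

Request:
{"fn": "move_arm", "kwargs": {
  "targets": [0,0,0,0,0,0,0,0,0,0,0,0,0,0,0,0,0,0,0,0,0,0,0,0,0,0,0,0,0,0]
}}

```text
time_s: 4.65
eef_pos: [0.4708, 0.2516, 0.048]
orientation: [2.692, 1.568, -0.061]
contact_force: [0.2, 0.3, -1.2]
opening: 0.0236
```

```bash
python3 st.py
```

```text
4.65 pos [0.4708 0.2516 0.048 ] jaw deg -67.8 level by w [0.0002 0.0028 0.    ] q [ 0.34  0.2   1.9  -0.    1.03  1.53] F [ 0.2  0.3 -1.2] M [ 0.14 -0.03 -0.01] open 0.0236
```

The hub is gripped: the opening reads 23.6 mm and the forces are low. Now I'll twist it counter-clockwise.

Request:
{"fn": "move_arm", "kwargs": {
  "targets": [0,0,0,0,0,0.12,0,0,0,0,0,0.12,0,0,0,0,0,0.12,0,0,0,0,0,0.12,0,0,0,0,0,0.12]
}}

```text
time_s: 5.15
eef_pos: [0.471, 0.2513, 0.048]
orientation: [2.597, 1.568, 0.465]
contact_force: [1.0, -1.2, -1.0]
opening: 0.0237
```

```bash
python3 st.py
```

```text
5.15 pos [0.471  0.2513 0.048 ] jaw deg -32.2 level by w [-0.0013  0.0027  0.    ] q [0.34 0.2  1.9  0.   1.03 0.9 ] F [ 1.  -1.2 -1. ] M [-0.04 -0.06 -0.05] open 0.0237
```

Request:
{"fn": "move_arm", "kwargs": {
  "targets": [0,0,0,0,0,0.12,0,0,0,0,0,0.12,0,0,0,0,0,0.12,0,0,0,0,0,0.12,0,0,0,0,0,0.12]
}}

```text
time_s: 5.65
eef_pos: [0.4714, 0.2513, 0.048]
orientation: [2.499, 1.567, 0.992]
contact_force: [0.1, -0.7, 0.4]
opening: 0.0236
```

```bash
python3 - <<'E'
from st import *
st()
d=get_image("top");np.savez("top2.npz",**d)
cv2.imwrite("pics/top2.png",cv2.resize(d["pixels"][140:240,75:205],None,fx=6,fy=6,interpolation=cv2.INTER_CUBIC))
st()
E
```

```text
5.65 pos [0.4714 0.2513 0.048 ] jaw deg 3.7 level by w [-0.0029  0.0019  0.    ] q [0.34 0.2  1.9  0.   1.03 0.28] F [ 0.1 -0.7  0.4] M [-0.04 -0.11 -0.02] open 0.0236
5.7 pos [0.4714 0.2512 0.048 ] jaw deg 4.0 level by w [-0.0029  0.0019  0.    ] q [0.34 0.2  1.9  0.   1.03 0.27] F [ 0.9 -0.4 -1.2] M [-0.09 -0.08  0.03] open 0.0231
```

View pics/top2.png

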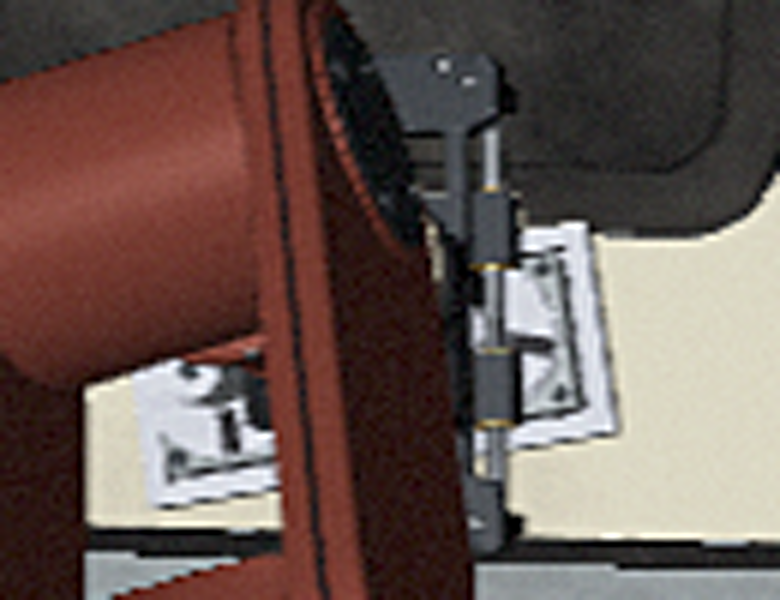

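The right wheel's strip now lies at zoom (535,343), pointing right, so it followed the twist of about 72° and this wheel is free. I'll release it and go to the left unit.

Request:
{"fn": "move_arm", "kwargs": {
  "targets": [0,0,0,0,0,0,0,0,0,0,0,0,0,0,0,0,0,0,0,0,0,0,0,0,0,0,0,0,0,0],
  "claw": 0
}}

```text
time_s: 6.2
eef_pos: [0.4712, 0.2514, 0.048]
orientation: [2.601, 1.567, 1.092]
contact_force: [-0.3, 0.2, -0.6]
opening: 0.0559
```

Request:
{"fn": "move_arm", "kwargs": {
  "targets": [0,0,15,0,0,0,0,0,30,0,0,0,0,0,25,0,0,0,-7,35,0,0,0,0,-7,35,0,0,0,0]
}}

```text
time_s: 6.7
eef_pos: [0.458, 0.3198, 0.125]
orientation: [2.357, 1.567, 0.839]
contact_force: [0.8, -0.6, -0.8]
opening: 0.0856
```

```bash
python3 st.py
```

```text
6.7 pos [0.458  0.3198 0.125 ] jaw deg 3.0 level by w [-0.003   0.0027  0.    ] q [0.47 0.15 1.8  0.   1.19 0.41] F [ 0.8 -0.6 -0.8] M [ 0.   -0.12 -0.03] open 0.0856
```

Request:
{"fn": "move_arm", "kwargs": {
  "targets": [-8,37,0,-0.003,0.003,0,0,0,-10,0,0,0,0,0,-20,0,0,0,0,0,-10,0,0,0,0,0,0,0,0,0]
}}

```text
time_s: 7.2
eef_pos: [0.4511, 0.3627, 0.0911]
orientation: [2.112, 1.562, 0.597]
contact_force: [0.2, -0.3, 0.9]
opening: 0.0871
```

```bash
python3 - <<'E'
from st import *
st()
d=get_image("top");np.savez("top3.npz",**d)
cv2.imwrite("pics/top3.png",cv2.resize(d["pixels"][140:240,75:205],None,fx=6,fy=6,interpolation=cv2.INTER_CUBIC))
E
```

```text
7.2 pos [0.4511 0.3627 0.0911] jaw deg 3.2 level by w [-0.0051  0.0076  0.    ] q [0.54 0.23 1.77 0.   1.13 0.48] F [ 0.2 -0.3  0.9] M [ 0.   -0.06 -0.03] open 0.0871
```

View pics/top3.png

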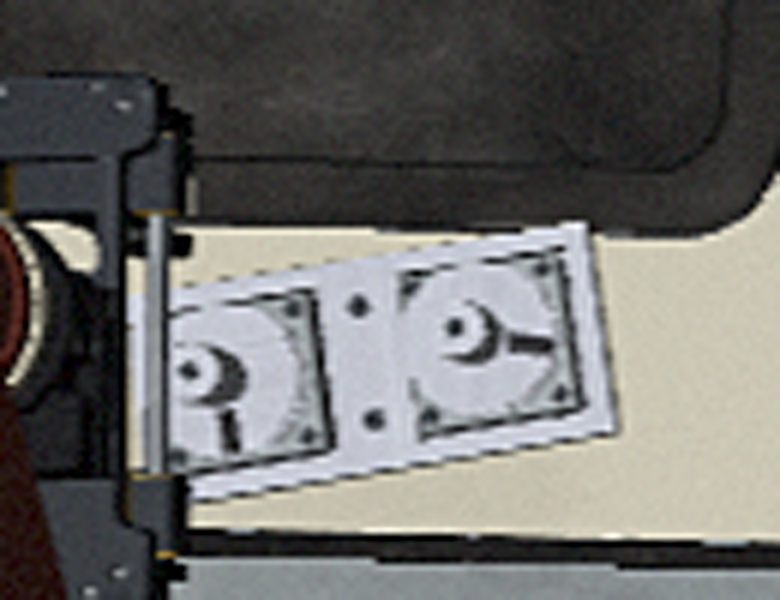

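The right strip, at zoom (530,343), has stayed turned by about 72°. The left strip, at (230,430), hasn't been touched yet. Next I'll go down on the left hub.

Request:
{"fn": "move_arm", "kwargs": {
  "targets": [-1,-4,-10,-0.005,0.007,0,0,0,-10,0,0,0,0,0,-12,0,0,0,0,0,-9,0,0,0,0,0,0,0,0,0]
}}

```text
time_s: 7.75
eef_pos: [0.4517, 0.357, 0.0489]
orientation: [1.805, 1.569, 0.288]
contact_force: [0.3, 0.5, 0.2]
opening: 0.0873
```

```bash
python3 st.py
```

```text
7.75 pos [0.4517 0.357  0.0489] jaw deg 3.1 level by w [-0.0006  0.0021  0.    ] q [ 0.53  0.29  1.79 -0.    1.06  0.48] F [0.3 0.5 0.2] M [ 0.01 -0.05 -0.  ] open 0.0873
```

Request:
{"fn": "move_arm", "kwargs": {
  "targets": [-2,1,-1,0,0,0,0,0,0,0,0,0,0,0,0,0,0,0,0,0,0,0,0,0,0,0,0,0,0,0],
  "claw": 255,
  "force": 10
}}

```text
time_s: 8.25
eef_pos: [0.4499, 0.3586, 0.0483]
orientation: [1.898, 1.568, 0.381]
contact_force: [0.3, 1.4, -0.3]
opening: 0.0545
```

Request:
{"fn": "move_arm", "kwargs": {
  "targets": [0,0,0,0,0,0,0,0,0,0,0,0,0,0,0,0,0,0,0,0,0,0,0,0,0,0,0,0,0,0]
}}

```text
time_s: 8.75
eef_pos: [0.4506, 0.3589, 0.0491]
orientation: [1.93, 1.566, 0.413]
contact_force: [0.3, 0.4, -1.0]
opening: 0.0236
```

Request:
{"fn": "move_arm", "kwargs": {
  "targets": [0,0,0,0,0,-0.12,0,0,0,0,0,-0.12,0,0,0,0,0,-0.12,0,0,0,0,0,-0.12,0,0,0,0,0,-0.12]
}}

```text
time_s: 9.25
eef_pos: [0.4506, 0.3591, 0.0492]
orientation: [1.955, 1.566, -0.182]
contact_force: [0.0, 0.4, -0.1]
opening: 0.0234
```

```bash
python3 st.py
```

```text
9.25 pos [0.4506 0.3591 0.0492] jaw deg -32.5 level by w [0.0009 0.0049 0.    ] q [ 0.54  0.29  1.79 -0.    1.06  1.11] F [ 0.   0.4 -0.1] M [-0.03  0.01  0.21] open 0.0234
```

The moment about z now reads +0.21 N·m, against about 0 on the right wheel, so this one is binding and the fingers are slipping. I'll finish the twist so both get the same treatment.

Request:
{"fn": "move_arm", "kwargs": {
  "targets": [0,0,0,0,0,-0.12,0,0,0,0,0,-0.12,0,0,0,0,0,-0.12,0,0,0,0,0,-0.12,0,0,0,0,0,0]
}}

```text
time_s: 9.75
eef_pos: [0.4509, 0.3593, 0.0495]
orientation: [2.032, 1.565, -0.605]
contact_force: [-0.2, 0.3, -0.0]
opening: 0.0236
```

```bash
python3 st.py
```

```text
9.75 pos [0.4509 0.3593 0.0495] jaw deg -61.1 level by w [0.0032 0.0046 0.    ] q [ 0.54  0.29  1.79 -0.01  1.06  1.61] F [-0.2  0.3 -0. ] M [0.06 0.   0.01] open 0.0236
```

Request:
{"fn": "move_arm", "kwargs": {
  "targets": [0,0,0,0,0,0,0,0,0,0,0,0,0,0,0,0,0,0,0,0,0,0,0,0,0,0,0,0,0,0],
  "claw": 0
}}

```text
time_s: 10.25
eef_pos: [0.4507, 0.3592, 0.0494]
orientation: [1.938, 1.566, -0.691]
contact_force: [-0.5, 1.0, -0.3]
opening: 0.0559
```

Request:
{"fn": "move_arm", "kwargs": {
  "targets": [0,0,15,0,0,0,0,0,30,0,0,0,0,0,40,0,0,0,0,0,0,0,0,0,0,0,0,0,0,0]
}}

```text
time_s: 10.75
eef_pos: [0.4499, 0.3587, 0.1404]
orientation: [1.863, 1.566, -0.765]
contact_force: [0.3, -1.1, -0.4]
opening: 0.0859
```

```bash
python3 - <<'E'
from st import *
st()
for n in("top","side"):
  d=get_image(n);np.savez(n+"4.npz",**d)
  s=d["pixels"][140:240,75:205] if n=="top" else d["pixels"][130:230,90:220]
  cv2.imwrite(f"pics/{n}4.png",cv2.resize(s,None,fx=6,fy=6,interpolation=cv2.INTER_CUBIC))
E
```

```text
10.75 pos [0.4499 0.3587 0.1404] jaw deg -60.5 level by w [0.0035 0.0037 0.    ] q [ 0.54  0.17  1.74 -0.01  1.23  1.6 ] F [ 0.3 -1.1 -0.4] M [ 0.02  0.03 -0.03] open 0.0859
```

View pics/top4.png

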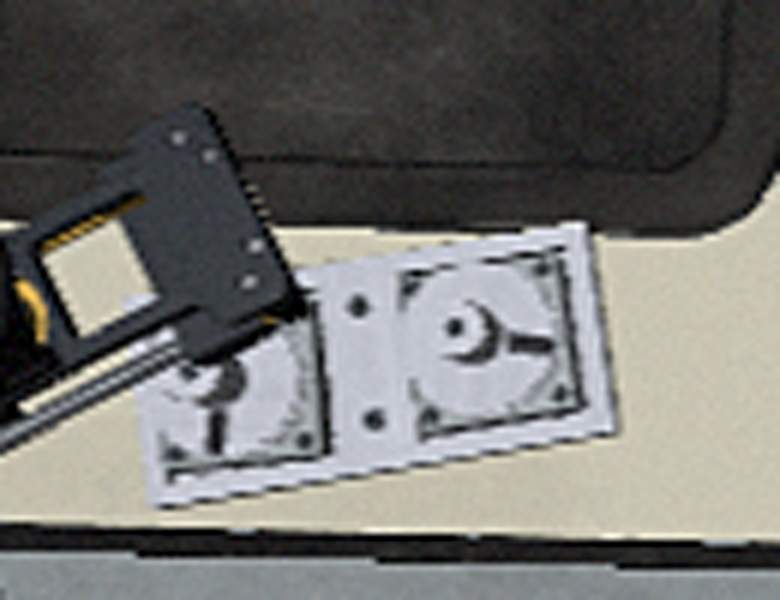

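View pics/side4.png

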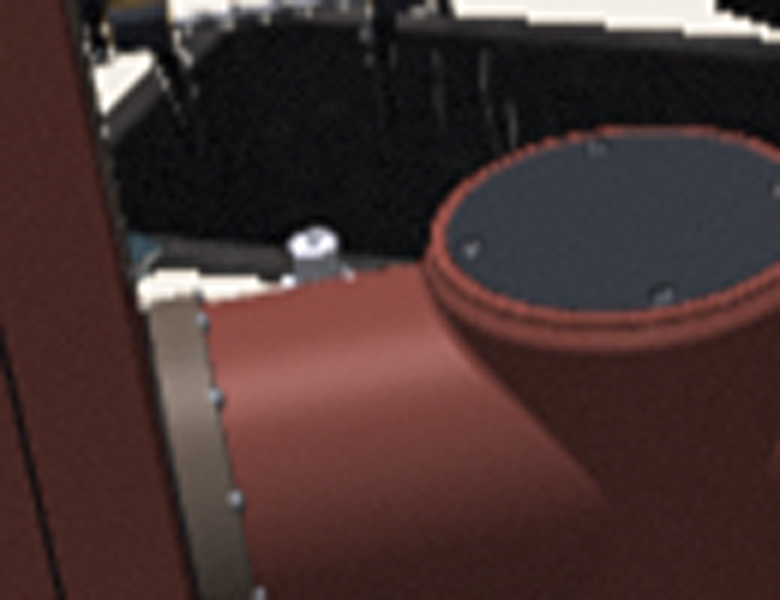

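The left strip, now at zoom (215,430), turned only about 9° clockwise while the jaws turned 64°. The left unit is the one that binds, so I'll regrasp it firmly and lift it straight out.

Request:
{"fn": "move_arm", "kwargs": {
  "targets": [0,0,-30,0.003,0.003,0,0,0,-30,0,0,0,0,0,-20,0,0,0,0,0,-12,0,0,0,0,0,0,0,0,0]
}}

```text
time_s: 11.35
eef_pos: [0.4481, 0.3576, 0.0425]
orientation: [0.205, 1.567, -2.422]
contact_force: [0.2, -0.3, -0.3]
opening: 0.0869
```

```bash
python3 st.py
```

```text
11.35 pos [0.4481 0.3576 0.0425] jaw deg -60.5 level by w [ 0.0022 -0.0025  0.    ] q [ 0.54  0.3   1.8  -0.    1.05  1.59] F [ 0.2 -0.3 -0.3] M [-0.02 -0.   -0.01] open 0.0869
```

Request:
{"fn": "move_arm", "kwargs": {
  "targets": [2,1,6,0.002,-0.002,0,0,0,0,0,0,0,0,0,0,0,0,0,0,0,0,0,0,0,0,0,0,0,0,0],
  "claw": 255,
  "force": 30
}}

```text
time_s: 11.85
eef_pos: [0.4524, 0.3601, 0.0526]
orientation: [-3.079, 1.566, 0.577]
contact_force: [-0.2, 0.3, -0.1]
opening: 0.0549
```

Request:
{"fn": "move_arm", "kwargs": {
  "targets": [0,0,0,0,0,0,0,0,0,0,0,0,0,0,0,0,0,0,0,0,0,0,0,0,0,0,0,0,0,0]
}}

```text
time_s: 12.35
eef_pos: [0.4529, 0.3604, 0.0535]
orientation: [-3.087, 1.564, 0.569]
contact_force: [0.4, -0.1, 0.7]
opening: 0.0234
```

```bash
python3 st.py
```

```text
12.35 pos [0.4529 0.3604 0.0535] jaw deg -60.5 level by w [-0.0034  0.0053  0.    ] q [0.54 0.29 1.79 0.   1.06 1.59] F [ 0.4 -0.1  0.7] M [ 0.02 -0.03 -0.04] open 0.0234
```

The fingers closed a bit high, with the TCP at 53 mm. I'll open slightly and go lower for a fuller grip.

Request:
{"fn": "move_arm", "kwargs": {
  "targets": [0,0,0,0,0,0,0,0,0,0,0,0,0,0,0,0,0,0,-3,-2,-4,-0.003,0.005,0,0,0,0,0,0,0],
  "claw": 130
}}

```text
time_s: 12.85
eef_pos: [0.4494, 0.3581, 0.0489]
orientation: [-0.2, 1.57, -2.828]
contact_force: [0.2, -0.2, -0.9]
opening: 0.0419
```

```bash
python3 st.py
```

```text
12.85 pos [0.4494 0.3581 0.0489] jaw deg -60.5 level by w [ 0.0002 -0.0007  0.    ] q [0.54 0.29 1.79 0.   1.06 1.59] F [ 0.2 -0.2 -0.9] M [ 0.01 -0.01  0.04] open 0.0419
```

Request:
{"fn": "move_arm", "kwargs": {
  "targets": [0,0,0,0,0,0,0,0,0,0,0,0,0,0,0,0,0,0,0,0,0,0,0,0,0,0,0,0,0,0],
  "claw": 255
}}

```text
time_s: 13.35
eef_pos: [0.449, 0.3582, 0.0485]
orientation: [-0.363, 1.569, -2.99]
contact_force: [0.1, -0.2, -0.4]
opening: 0.0231
```

Request:
{"fn": "move_arm", "kwargs": {
  "targets": [0,0,5,0,0,0,0,0,8,0,0,0,0,0,10,0,0,0,0,0,10,0,0,0,0,0,15,0,0,0]
}}

```text
time_s: 13.85
eef_pos: [0.4466, 0.3563, 0.0966]
orientation: [0.013, 1.563, -2.614]
contact_force: [0.3, 0.0, -3.4]
opening: 0.0233
```

```bash
python3 st.py
```

```text
13.85 pos [0.4466 0.3563 0.0966] jaw deg -60.5 level by w [ 0.004  -0.0069  0.    ] q [0.54 0.22 1.77 0.   1.15 1.59] F [ 0.3  0.  -3.4] M [ 0.02 -0.03  0.01] open 0.0233
```

The unit is lifted, and the load of 3.4 N fits 0.35 kg. I'll raise it and carry it to the bin.

Request:
{"fn": "move_arm", "kwargs": {
  "targets": [0,0,30,0.004,-0.007,0,0,0,40,0,0,0,0,0,40,0,0,0,0,0,15,0,0,0,3,-20,0,0,0,0]
}}

```text
time_s: 14.35
eef_pos: [0.4489, 0.3374, 0.2352]
orientation: [-3.02, 1.564, 0.638]
contact_force: [-0.0, 0.7, -4.1]
opening: 0.023
```

Request:
{"fn": "move_arm", "kwargs": {
  "targets": [3,-30,0,0,0,0,3,-40,0,0,0,0,3,-40,0,0,0,0,3,-40,0,0,0,0,3,-40,0,0,0,0]
}}

```text
time_s: 14.85
eef_pos: [0.4639, 0.1447, 0.2451]
orientation: [3.088, 1.552, 0.47]
contact_force: [0.8, -0.5, -3.0]
opening: 0.0236
```

```bash
python3 st.py
```

```text
14.85 pos [0.4639 0.1447 0.2451] jaw deg -60.0 level by w [-0.0084  0.0165  0.    ] q [ 0.14 -0.15  1.86  0.01  1.41  1.18] F [ 0.8 -0.5 -3. ] M [-0.06 -0.07  0.01] open 0.0236
```

Request:
{"fn": "move_arm", "kwargs": {
  "targets": [4,-40,-4,-0.008,0.016,0,4,-40,0,0,0,0,4,-40,0,0,0,0,4,-40,0,0,0,0,4,-40,0,0,0,0]
}}

```text
time_s: 15.35
eef_pos: [0.4829, -0.0633, 0.249]
orientation: [2.541, 1.562, -0.077]
contact_force: [1.4, -0.3, -3.6]
opening: 0.0235
```

Request:
{"fn": "move_arm", "kwargs": {
  "targets": [4,-40,0,0,0,0,4,-40,0,0,0,0,4,-40,0,0,0,0,4,-40,0,0,0,0,4,-40,0,0,0,0]
}}

```text
time_s: 15.85
eef_pos: [0.5017, -0.2719, 0.257]
orientation: [2.376, 1.555, -0.242]
contact_force: [0.6, 0.5, -2.9]
opening: 0.0235
```

```bash
python3 st.py
```

```text
15.85 pos [ 0.5017 -0.2719  0.257 ] jaw deg -60.0 level by w [0.0039 0.0157 0.    ] q [-0.64  0.06  1.64  0.01  1.43  0.41] F [ 0.6  0.5 -2.9] M [ 0.   -0.06  0.01] open 0.0235
```

Request:
{"fn": "move_arm", "kwargs": {
  "targets": [-1,-36,0,0.004,0.016,0,-1,-36,0,0,0,0,0,0,-20,0,0,0,0,0,-30,0,0,0,0,0,0,0,0,0]
}}

```text
time_s: 16.35
eef_pos: [0.498, -0.3545, 0.2135]
orientation: [1.606, 1.563, -1.02]
contact_force: [-0.4, 1.5, -3.5]
opening: 0.0228
```

```bash
python3 - <<'E'
from st import *
st()
for n in("top","side"):
  d=get_image(n);np.savez(n+"5.npz",**d)
  s=d["pixels"][120:250,310:450] if n=="top" else d["pixels"][110:240,310:450]
  cv2.imwrite(f"pics/{n}5.png",cv2.resize(s,None,fx=4.5,fy=4.5,interpolation=cv2.INTER_CUBIC))
E
```

```text
16.35 pos [ 0.498  -0.3545  0.2135] jaw deg -60.5 level by w [0.0063 0.0039 0.    ] q [-0.75  0.19  1.58 -0.    1.37  0.31] F [-0.4  1.5 -3.5] M [ 0.06  0.09 -0.02] open 0.0228
```

View pics/top5.png

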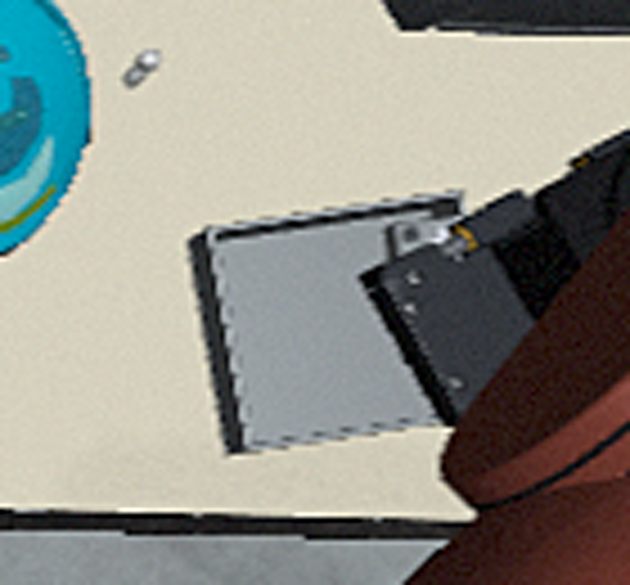

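View pics/side5.png

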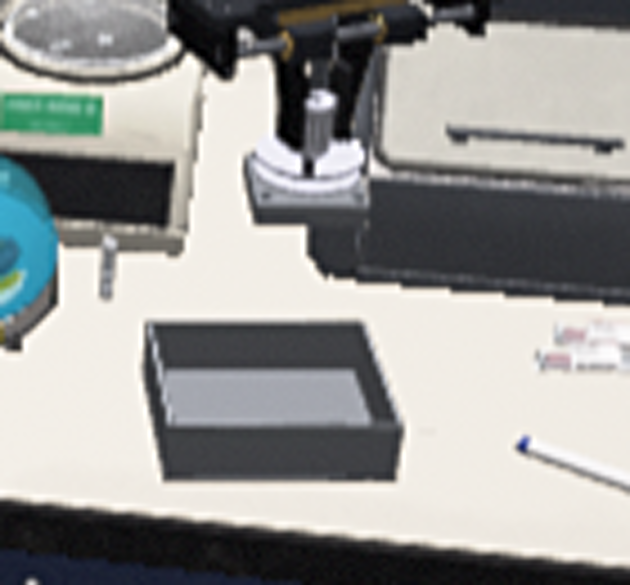

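The side view shows the unit hanging level, with the hub at (320,120) and its block square to the bin, well above it. The top view is mostly hidden by the arm. I'll lower it now.

Request:
{"fn": "move_arm", "kwargs": {
  "targets": [1,8,-30,0.006,0.004,0,0,0,-30,0,0,0,0,0,-20,0,0,0,0,0,-10,0,0,0,0,0,0,0,0,0]
}}

```text
time_s: 16.95
eef_pos: [0.5074, -0.3496, 0.1407]
orientation: [1.909, 1.544, -0.713]
contact_force: [-0.2, 0.7, -3.1]
opening: 0.0229
```

```bash
python3 st.py
```

```text
16.95 pos [ 0.5074 -0.3496  0.1407] jaw deg -60.2 level by w [0.0175 0.0202 0.    ] q [-0.73  0.25  1.65  0.    1.21  0.32] F [-0.2  0.7 -3.1] M [-0.02  0.04 -0.04] open 0.0229
```

Request:
{"fn": "move_arm", "kwargs": {
  "targets": [-7,4,-10,0.017,0.02,0,0,0,-20,0,0,0,0,0,-10,0,0,0,0,0,0,0,0,0,0,0,0,0,0,0]
}}

```text
time_s: 17.45
eef_pos: [0.5029, -0.3475, 0.1067]
orientation: [1.824, 1.564, -0.797]
contact_force: [-0.8, 0.2, -2.5]
opening: 0.0235
```

```bash
python3 st.py
```

```text
17.45 pos [ 0.5029 -0.3475  0.1067] jaw deg -60.2 level by w [0.0048 0.0047 0.    ] q [-0.73  0.29  1.67 -0.    1.17  0.32] F [-0.8  0.2 -2.5] M [-0.04 -0.    0.04] open 0.0235
```

Request:
{"fn": "move_arm", "kwargs": {
  "targets": [-3,2,-10,0.005,0.005,0,0,0,-15,0,0,0,0,0,-15,0,0,0,0,0,-8,0,0,0,0,0,0,0,0,0]
}}

```text
time_s: 17.95
eef_pos: [0.4999, -0.3458, 0.0561]
orientation: [1.747, 1.57, -0.874]
contact_force: [0.3, -0.3, -2.3]
opening: 0.0233
```

```bash
python3 st.py
```

```text
17.95 pos [ 0.4999 -0.3458  0.0561] jaw deg -60.2 level by w [0.0005 0.0005 0.    ] q [-0.73  0.35  1.7  -0.    1.09  0.32] F [ 0.3 -0.3 -2.3] M [0.02 0.04 0.07] open 0.0233
```

The unit is centred and level, 7–8 mm above the bin floor. I'll creep down until it touches.

Request:
{"fn": "move_arm", "kwargs": {
  "targets": [0,0,-3,0,0,0,0,0,-2,0,0,0,0,0,-1,0,0,0,0,0,0,0,0,0,0,0,0,0,0,0]
}}

```text
time_s: 18.45
eef_pos: [0.5003, -0.3461, 0.05]
orientation: [1.826, 1.569, -0.795]
contact_force: [-0.7, 1.0, -2.7]
opening: 0.0233
```

```bash
python3 st.py
```

```text
18.45 pos [ 0.5003 -0.3461  0.05  ] jaw deg -60.2 level by w [0.0009 0.0009 0.    ] q [-0.73  0.36  1.7  -0.    1.08  0.32] F [-0.7  1.  -2.7] M [-0.02  0.05  0.02] open 0.0233
```

Request:
{"fn": "move_arm", "kwargs": {
  "targets": [0,0,-1,0,0,0,0,0,-1,0,0,0,0,0,0,0,0,0,0,0,0,0,0,0,0,0,0,0,0,0]
}}

```text
time_s: 18.95
eef_pos: [0.5009, -0.3466, 0.0489]
orientation: [1.877, 1.568, -0.744]
contact_force: [0.4, 0.0, -3.8]
opening: 0.0233
```

```bash
python3 st.py
```

```text
18.95 pos [ 0.5009 -0.3466  0.0489] jaw deg -60.2 level by w [0.0022 0.0024 0.    ] q [-0.73  0.36  1.7  -0.    1.08  0.32] F [ 0.4  0.  -3.8] M [-0.04  0.01  0.03] open 0.0233
```

Request:
{"fn": "move_arm", "kwargs": {
  "targets": [0,0,-1,0,0,0,0,0,-1,0,0,0,0,0,0,0,0,0,0,0,0,0,0,0,0,0,0,0,0,0]
}}

```text
time_s: 19.45
eef_pos: [0.5015, -0.347, 0.0486]
orientation: [1.897, 1.566, -0.724]
contact_force: [0.4, 0.3, -1.1]
opening: 0.0233
```

```bash
python3 st.py
```

```text
19.45 pos [ 0.5015 -0.347   0.0486] jaw deg -60.2 level by w [0.0029 0.0033 0.    ] q [-0.73  0.36  1.7   0.    1.07  0.32] F [ 0.4  0.3 -1.1] M [ 0.1   0.04 -0.02] open 0.0233
```

The load has dropped to 1 N at the expected height, so the unit is resting on the bin floor. I'll release it and go up.

Request:
{"fn": "move_arm", "kwargs": {
  "targets": [0,0,0,0,0,0,0,0,0,0,0,0,0,0,0,0,0,0,0,0,0,0,0,0,0,0,0,0,0,0],
  "claw": 80
}}

```text
time_s: 19.95
eef_pos: [0.5025, -0.348, 0.0497]
orientation: [1.88, 1.563, -0.741]
contact_force: [0.3, 0.4, -0.2]
opening: 0.0545
```

Request:
{"fn": "move_arm", "kwargs": {
  "targets": [0,0,15,0,0,0,0,0,30,0,0,0,0,0,40,0,0,0,0,0,40,0,0,0,0,0,40,0,0,0]
}}

```text
time_s: 20.45
eef_pos: [0.4978, -0.3438, 0.216]
orientation: [-1.246, 1.565, 2.416]
contact_force: [0.9, -0.8, -0.4]
opening: 0.0596
```

Request:
{"fn": "move_arm", "kwargs": {
  "targets": [-20,-40,10,0,0,0,-20,-40,0,0,0,0,-20,-40,0,0,0,0,-20,-40,0,0,0,0,-20,-40,0,0,0,0]
}}

```text
time_s: 20.95
eef_pos: [0.4022, -0.5481, 0.2469]
orientation: [1.812, 1.551, -0.797]
contact_force: [1.2, 0.2, 0.3]
opening: 0.0597
```

Request:
{"fn": "move_arm", "kwargs": {
  "targets": [0,0,0,0,0,0,0,0,0,0,0,0,0,0,0,0,0,0,0,0,0,0,0,0,0,0,0,0,0,0]
}}

```text
time_s: 21.45
eef_pos: [0.3997, -0.5511, 0.2506]
orientation: [1.736, 1.548, -0.878]
contact_force: [-0.4, 0.7, 0.2]
opening: 0.06
```

```bash
python3 - <<'E'
from st import *
st()
ims=[]
d=get_image("top");P=pts(d)
a=cv2.resize(d["pixels"][165:240,85:195],(550,375),interpolation=cv2.INTER_CUBIC)[:, :380]
cv2.imwrite("pics/rack6.png",cv2.resize(d["pixels"][165:240,85:195],None,fx=5,fy=5))
cv2.imwrite("pics/bin6.png",cv2.resize(d["pixels"][150:235,335:440],None,fx=5,fy=5))
for nm,(u0,u1,v0,v1) in dict(rack=(85,195,165,240),bin=(335,440,150,235)).items():
  s=P[v0:v1,u0:u1]
  for lo,hi in((.068,.085),(.035,.046),(.018,.026)):
    m=(s[...,2]>lo)&(s[...,2]<hi);n,l,stt,c=cv2.connectedComponentsWithStats(m.astype(np.uint8))
    for i in range(1,n):
      if stt[i,4]>20: print(nm,lo,stt[i,4],s[l==i].mean(0).round(4))
d=get_image("side");cv2.imwrite("pics/side6.png",cv2.resize(d["pixels"][130:250,310:450],None,fx=4.5,fy=4.5))
E
```

```text
21.45 pos [ 0.3997 -0.5511  0.2506] jaw deg -59.8 level by w [0.0174 0.0144 0.    ] q [-1.06  0.32  1.36  0.    1.45 -0.02] F [-0.4  0.7  0.2] M [0.01 0.04 0.03] open 0.06
rack 0.068 81 [0.4701 0.2516 0.0757]
rack 0.035 414 [0.4697 0.2514 0.0405]
rack 0.018 165 [0.4624 0.2377 0.0221]
bin 0.068 80 [ 0.5023 -0.3433  0.0755]
bin 0.035 234 [ 0.5259 -0.3897  0.0421]
bin 0.035 119 [ 0.4861 -0.2736  0.0419]
bin 0.035 396 [ 0.5017 -0.3422  0.0404]
bin 0.018 157 [ 0.4943 -0.3287  0.022 ]
bin 0.018 40 [ 0.4882 -0.4206  0.0217]
```

View pics/rack6.png

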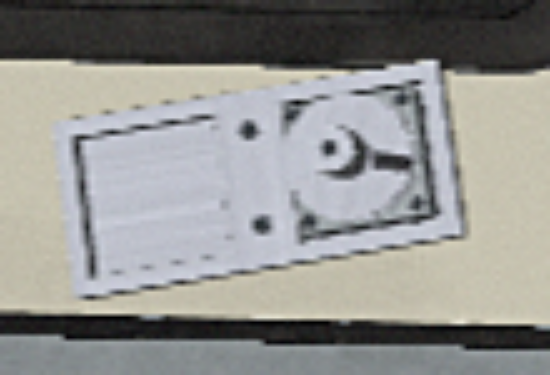

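View pics/bin6.png

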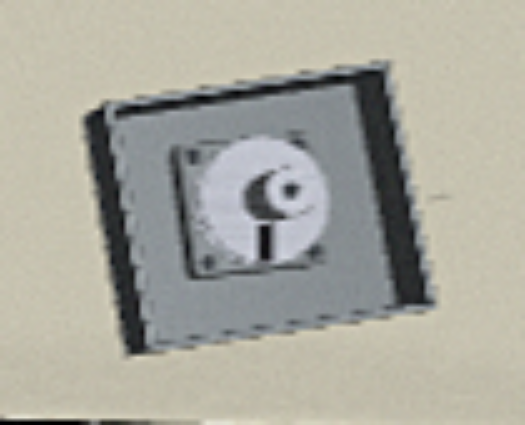

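View pics/side6.png

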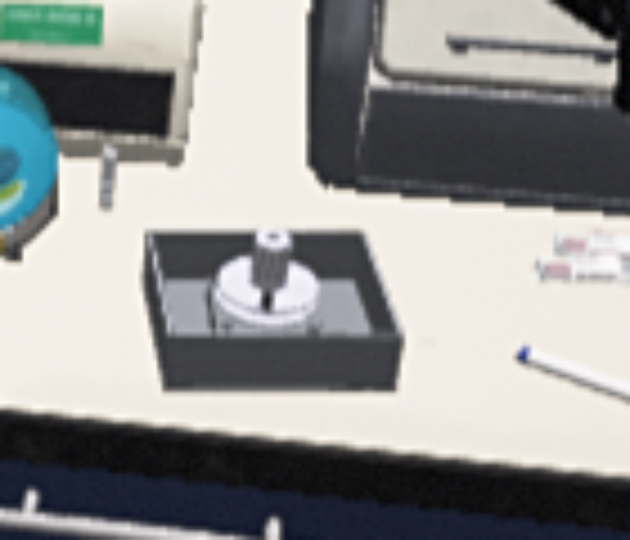

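The rack picture shows the left bay empty and the free unit seated in the right one, its strip at (390,160) still turned. The other two pictures show the binding unit upright and flat on the bin floor, with the hub at bin picture (290,190). The heights agree: hub top 75.5 mm against 76 expected, wheel face 40.4 mm against 40. The arm is clear of everything, so I'm handing in.

```bash
python3 -c "
from workcell import finish_job
print(finish_job())"
```

```text
the job is handed in; nothing more can be done
None
```

The left unit is the one that binds. I lifted it out and set it upright on the bin floor, and the free-running right unit is still in its bay. I handed the job in at about 21.5 s of the 64 s allowed; it reports no verdict.

- **Right wheel:** I twisted the hub about 72° counter-clockwise with a 10 N grip. The strip followed the whole way with almost no resisting moment, so this wheel runs free. It was still turned in the last picture.
- **Left wheel:** I twisted the hub about 64° clockwise with a 10 N grip. The strip moved only about 9°, the moment reached about 0.2 N·m, and the fingers slipped round the hub. I released it before taking a firmer grip to lift.
- **Mended grip:** The first lifting grip closed about 5 mm too high, so I reopened the fingers and took it again lower down.
- **Last checks:** In the bin, the unit's hub top was at 75.5 mm (76 expected) and its wheel face at 40.4 mm (40 expected). It sat about 3 mm from the bin centre. The right unit's position was unchanged, and the arm was clear of everything. No check disagreed.

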